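# Clamp a frame rail in the finishing jig

## Task

Get the wooden frame rail ready for finishing: slide it along its channel in the jig until its end is fully home against the metal stop, then push the toggle clamp's handle over until it snaps past its dead centre and the rubber pad holds the rail down. Be gentle: do not force the rail or the handle (never more than about 25 N) and leave the things lying around where they are; finish with the rail still home, clamped, and let go of everything.

Things in the scene. Friction and masses are not known exactly. Their poses are not given: they have to be found in the camera images.
- jig: Plywood board fixed to the bench, 240 (x) by 350 (y) by 18 mm; origin under its centre, x away from the robot, y to the left, z up. A 43 mm wide channel runs along y, centre line at x = +60 mm, between a near lip (14 mm high, y -105 to +95 mm) and a far fence (18 mm high, y -170 to +130 mm). An aluminium stop block, 24 mm high, closes its -y end; the +y end is open, the board flat there.
- stop_face (a point): Centre of the stop's face that the rail meets, on the channel's centre line, 11 mm above the board's top (y = -90 mm in the jig); axes as the jig's. The rail comes home moving along -y.
- rail: Pale wooden frame rail, loose in the channel, 180 mm long (y), 40 wide, 22 high (top 40 mm above the bench), 150 to 400 g, a rebate under its near edge. Origin under its centre, axes as the jig's. It starts 25 to 60 mm short of the stop, slides with 1 to 4 N, with 1.5 mm play each side.
- rail_front (a point): Middle of the rail's -y end face, 11 mm above its underside: this end meets the stop.
- rail_back (a point): Middle of the rail's +y end face, 11 mm above its underside: the end to push on.
- clamp: Steel hold-down toggle clamp on the near side of the jig. Origin under the centre of its fixed foot plate (90 by 60 by 6 mm), axes as the jig's. A carriage bolted in the foot's slots carries the mechanism; it is set anywhere within 16 mm either way along x. That setting is NOT in any measured pose (see it or feel for it); it does not shift in use.
- pivot_mid (a point): Point fixed to the foot: where the handle's pivot (axis along y) is if the carriage is central. Handle and pressing arm are one bent lever. The handle reaches 118 mm from the pivot; its upper 73 mm is a black round grip, 20 mm thick. The 65 mm arm carries a rubber pad.
- open_mid (a point): Point fixed to the foot: centre of the grip's rounded top end with the handle fully open and the carriage central (the real one is up to 16 mm off along x). Open, the handle leans 35 degrees from upright towards the robot (at the start up to 9 degrees less), arm raised. Push the upper grip towards +x. Resistance there grows to about 8 N (more if pushed lower down). Left half way, it springs back.
- closed_mid (a point): Point fixed to the foot: the same grip end when closed, carriage central: handle 55 degrees over, leaning 20 degrees away from the robot, arm level, pad on the rail. Resistance fades to nothing at the dead centre, 48 degrees from open (14 mm of grip-end travel before closed); past it the clamp snaps shut and locks with over 6 N at the pad. Closed, it is on a hard stop: pushing on raises the force steeply.
- offcut_a: Bystander: loose offcut of frame rail, 200 by 35 by 22 mm, lying right of the jig; origin under its centre.
- tin: Bystander: closed white tin, 100 mm diameter, 120 mm tall; origin under its centre.
- tray: Bystander: black plastic roller tray, 260 by 170 by 50 mm, left of the jig; origin under its centre.
There are look-alikes about, which are no part of the job. What is shaped like the rail but blue or yellow is not meant.

How it is judged:
By the outcome, as a careful person would: the job done as asked, in the order asked, and still so for the second after the job is handed in, with the robot touching nothing.
It also fails if it takes over 53 s, if anything falls off the work surface, if the arm or the gripper's body presses on something with over 40 N, if the wrist force passes 120 N, or if a joint passes its speed limit or range.

## Robot

A 6-joint arm with a two-finger parallel gripper is mounted at the origin on the work surface. World frame = base frame: x ahead of the robot, y to its left, z up, the work surface at z = 0. Lengths are in m, angles in rad, forces in N, time in s.
With the tool pointing down it reaches from about 0.35 to 1 m from the base axis. Payload 7.1 kg.
Tool frame: the origin (TCP) lies midway between the tips of the shut fingers; the grasp point (between the pads) lies 19 mm behind it (robot.hold_point_z is the distance from the TCP to the grasp point, in m); z points along the fingers, y is the direction in which the jaws open and shut (so a half turn about z gives the same grasp; the last joint's range is limited). The gripper opens to 85 mm and grips with 20 to 120 N. Pads are 22 mm wide; open, the fingers measure 114 mm over their backs; the gripper's body (76 mm by 85 mm) begins 54 mm behind the grasp point. The pads swing forward as they close: fully open they stand 13 mm farther back than shut.
Start: joints at [-0.019, 0.423, 1.63, -0, 1.089, -0.019], TCP at [0.625, 0, 0.192] pointing down, gripper open.
Joint ranges: [-3, 3], [-0.9, 2.11], [0.09, 2.58], [-1.31, 4.45], [0.11, 2.69], [-2.54, 2.54]. Speed limits (rad/s): [2.39, 2.39, 3.01, 3.14, 3.14, 3.14].

## Interface

Orientations are given as a unit quaternion [x, y, z, w].
In Python, from workcell import robot gives the robot as it stands. The module is installed in compiled form; this text tells all that it offers.
- The arm moves only by the tool step_arm, never from a script. Its argument "moves" is a list that holds one entry, the list of rows, each a list of 6 numbers: the shift along the tool's x, y, z in cm, then the turn, a rotation vector about the tool's x, y, z in rad. A call has 1 to 20 rows; each row shifts and turns the commanded pose from where the row before left it, along the tool's axes as they then stand; what a row does not reach is not made up. A row lasts 1/12 s, in which the tool goes at most 41.7 mm and 7.16 degrees, less where a joint would pass 70% of its speed; a pose out of reach is approached as far as the arm can. A call is refused whole if a number of a shift passes 4.17 or a number of a turn 0.125, either way. A call with a gripper value outside its range is refused whole. "hand" is the closure, from 0 (fully open) to 1 (shut), set as the call begins (left out, the last holds). The fingers move at their own pace and stop on an object; "grip_force" is the grip in N (left out, the last holds). Time passes only in rows, so rows that do not move let the fingers close. It gives the time, the measured TCP pose, the force and the opening at its end, in the units of the state.
- robot.get_obs(): the state, without advancing time (a new reading comes with each control period).
- robot.snapshot(name): name is "scene" or "side" or "wrist"; returns a dict with "image" (400x640x3 uint8, red, green, blue), "z_map" (400x640 float32, m along the optical axis (not along the pixel's ray), 0 where there is no reading), "mtx" (3x3 intrinsics, pixels), "R" (3x3) and "t" (3): a world point X has camera coordinates R X + t; the wrist camera has in their place "T_tool_cam" (4x4, takes a point from camera to tool coordinates, whose origin is the TCP and whose axes are the flange's). Camera axes: x right, y down, z forward; pixel columns grow to the right and rows downward; lengths in m; the calibration is good to about 2 mm. A picture is of the moment at which its call begins: read the wrist's pose just before it.
- robot.finish_job(): hands the job in, once; it reports no verdict.
The state is a dict: "t": time; "joint_positions": joint angles; "qvel": joint speeds; "tau": joint torques, N m; "tcp_pos": TCP position; "tool_rot": TCP orientation; "force": force on the tool from outside, world axes, zero at the start; "ft_torque": the same for the moment, N m; "grip_width": finger opening in m.
Only numpy, scipy, OpenCV 4.12 (cv2) and the standard library are available. Lean on these libraries where they do the work, as an engineer would, in place of code of your own. Each camera call takes 0.05 s, during which the arm holds its last target. There are 200 camera calls.

## Working session

There is one attempt and no reset: what is moved stays moved. The work goes in short steps, Python scripts to look and compute and a tool call to move; the robot and the scene stay as the last step left them, time stands still between calls to the robot, and variables do not carry over. Pictures are saved under pics/ and viewed, about 8 in all and at most 12, crops included, and the job is handed in when it is done.

Besides the shell and the picture viewer there is one more tool, called after "Request:" as a command line: name --argument value ..., lists and objects as JSON in quotes. step_arm: Moves the arm, as the interface text tells. Its arguments: {"type":"object","properties":{"moves":{"type":"array"},"hand":{"type":"number"},"grip_force":{"type":"number"}},"required":["moves"]}

```bash
mkdir -p pics; cat > h.py <<'E'
import numpy as np, cv2
from workcell import robot
def snap(n,f=None):
    s=robot.snapshot(n)
    if f: cv2.imwrite('pics/'+f,s['image'][:,:,::-1])
    return s
def cloud(s):
    z=s['z_map'];v,u=np.mgrid[:400,:640];K=s['mtx']
    c=np.stack([(u-K[0,2])/K[0,0]*z,(v-K[1,2])/K[1,1]*z,z],-1)
    if 'R' in s: p=(c-s['t'])@s['R']
    p[z==0]=np.nan
    return p
E
python3 - <<'E'
from h import *
o=robot.get_obs();print(o['t'],o['tcp_pos'],o['tool_rot'],o['force'])
for n in('scene','side'):
    s=snap(n,n+'1.png');print(n,s['R'],s['t'],s['mtx'][0]);np.savez(n+'1.npz',**s)
E
```

```text
0.0 [6.24364056e-01 2.32394153e-05 1.91225274e-01] [ 7.07122366e-01  7.07090742e-01 -5.50895075e-04 -5.82266737e-04] [ 0.56981361 -0.04876446  0.71060931]
scene [[ 0.71914938  0.69484021 -0.00460949]
 [ 0.36974608 -0.38828148 -0.84411215]
 [-0.58831285  0.60533839 -0.53614683]] [-0.46790847 -0.10740611  1.82961348] [470.3615599    0.         323.60955819]
side [[-0.99922029 -0.03487607 -0.01850593]
 [-0.00902571  0.65808844 -0.75288654]
 [ 0.03843626 -0.75213248 -0.6578901 ]] [0.61563938 0.11221533 1.54741076] [492.71686336   0.         318.28344261]
```

View pics/scene1.png

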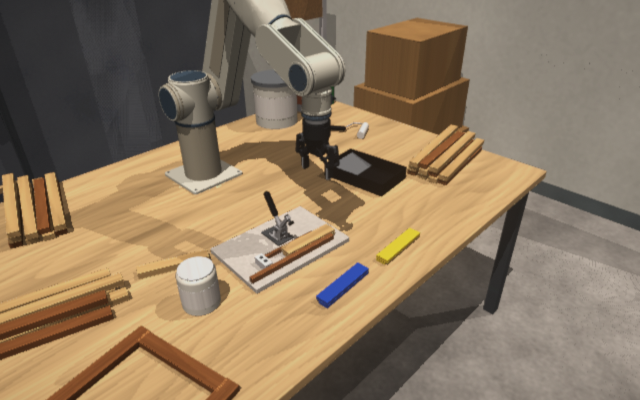

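View pics/side1.png

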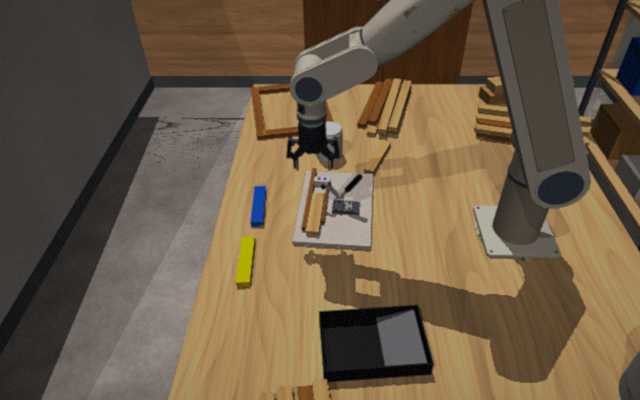

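The scene view shows the jig around px (280,245), the clamp's black grip around (270,205) and the rail in the channel around (308,240). In the side view the jig is at (335,210), the rail at (315,215) and the grip at (352,184).

```bash
python3 - <<'E'
from h import *
ims=[]
for n,(u,v) in dict(scene=(205,180),side=(285,160)).items():
    s=dict(np.load(n+'1.npz'));p=cloud(s)
    ims.append(cv2.resize(s['image'][v:v+110,u:u+150,::-1],None,fx=5.3,fy=5.3,interpolation=cv2.INTER_CUBIC)[:583,:795])
    m=(p[...,2]>.01)&(p[...,2]<.024)&(p[...,0]>.3)&(p[...,0]<.9)&(p[...,1]>-.5)&(p[...,1]<0.1)
    hsv=cv2.cvtColor(s['image'],cv2.COLOR_RGB2HSV)
    mm=(m&(hsv[...,1]<70)).astype(np.uint8)
    k,l,st,c=cv2.connectedComponentsWithStats(mm)
    i=1+np.argmax(st[1:,4]);q=p[l==i]
    print(n,st[i],np.nanmedian(q,0),cv2.minAreaRect((q[:,:2]*1000).astype(np.float32)), np.percentile(q,[1,99],axis=0))
    cv2.imwrite(f'pics/{n}_c.png',cv2.resize(ims[-1],(560,410)))
    g=(hsv[...,2]<60)&(p[...,2]>.06)&(p[...,2]<.25)&(abs(p[...,0]-np.nanmedian(q[:,0]))<.15)&(abs(p[...,1]-np.nanmedian(q[:,1]))<.12)
    w=p[g]; print('grip',len(w), w[np.argsort(-w[:,2])[:4]], w[np.argsort(w[:,2])[:4]])
cv2.imwrite('pics/c2.png',np.vstack([cv2.resize(i,(400,294)) for i in ims]))
E
```

```text
scene [ 211  206  138   86 3616] [ 0.5468265  -0.14906634  0.01911748] ((562.625732421875, -97.7977294921875), (352.4137878417969, 244.1456756591797), 85.9921646118164) [[ 0.44039425 -0.27532626  0.0108528 ]
 [ 0.68924944  0.07363525  0.02354743]]
grip 125 [[ 0.49546328 -0.08115982  0.16223261]
 [ 0.4902462  -0.08085716  0.15992066]
 [ 0.4967882  -0.08249007  0.15988631]
 [ 0.49436315 -0.08434302  0.1596857 ]] [[ 0.52750071 -0.08665171  0.09715657]
 [ 0.53373313 -0.08782265  0.1006303 ]
 [ 0.53004845 -0.08459381  0.10095875]
 [ 0.53271165 -0.08291313  0.10137569]]
side [ 292  171   81   78 3104] [ 0.531606   -0.01461367  0.01860979] ((563.5118408203125, -97.33392333984375), (368.0370788574219, 241.11122131347656), 86.1880874633789) [[ 0.44109501 -0.25628876  0.01147261]
 [ 0.68676028  0.08549371  0.02360171]]
grip 135 [[ 0.48747098 -0.07117186  0.16404266]
 [ 0.49053001 -0.07118607  0.16400207]
 [ 0.4934793  -0.07326864  0.16230016]
 [ 0.49351293 -0.07009784  0.16091131]] [[ 0.55729004 -0.06654681  0.06026932]
 [ 0.55087668 -0.06045853  0.06151145]
 [ 0.54769232 -0.0596781   0.06225316]
 [ 0.54770608 -0.06374562  0.06289639]]
```

View pics/scene_c.png

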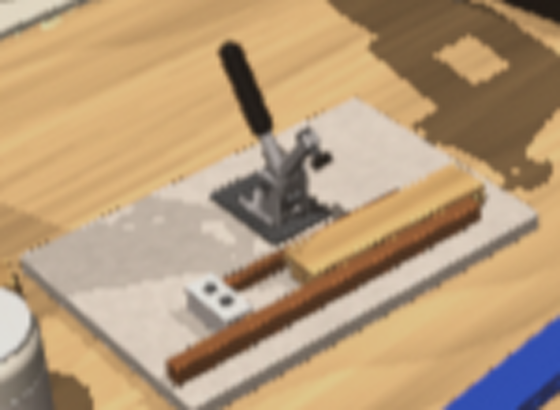

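The crop shows the rail's -y end well short of the white stop, the handle leaning back toward the robot with the arm raised, and nothing blocking behind the rail. The jig is at about (0.563,-0.097) with yaw about -4°. I'll raise the arm, align it to that yaw and look with the wrist camera.

Request:
step_arm --moves '[[[0, 0, -3, 0, 0, 0.07], [0, 0, -3, 0, 0, 0], [0, 0, -3, 0, 0, 0], [0, 0, -3, 0, 0, 0], [0, 0, 0, 0, 0, 0], [0, 0, 0, 0, 0, 0]]]' --hand 1

```text
t: 0.6
tcp_pos: [0.6258, -0.0, 0.3138]
tool_rot: [0.731, 0.682, 0.001, 0.001]
force: [0.3, -0.4, -0.7]
grip_width: 0.0123
```

```bash
cat >> h.py <<'E'
from scipy.spatial.transform import Rotation as Ro
def wcloud(o,s):
    p=cloud(s); T=s['T_tool_cam']
    p=p@T[:3,:3].T+T[:3,3]
    return p@Ro.from_quat(o['tool_rot']).as_matrix().T+o['tcp_pos']
E
sed -i "s/    if 'R' in s/    p=c\n    if 'R' in s/" h.py
python3 - <<'E'
from h import *
o=robot.get_obs();s=snap('wrist','w1.png');np.savez('w1.npz',**s,tcp_pos=o['tcp_pos'],tool_rot=o['tool_rot'])
print(o['t'],o['tcp_pos'],Ro.from_quat(o['tool_rot']).as_matrix(),s['T_tool_cam'],o['force'])
E
```

```text
0.6 [ 6.25836735e-01 -3.19810125e-06  3.13782244e-01] [[ 6.99560428e-02  9.97543900e-01  3.51003301e-03]
 [ 9.97550060e-01 -6.99562267e-02 -7.05077561e-05]
 [ 1.75214083e-04  3.50636608e-03 -9.99993837e-01]] [[-9.22277192e-04 -9.58582396e-01 -2.84813868e-01  7.27223569e-02]
 [ 9.99999562e-01 -8.39410327e-04 -4.13016499e-04  9.96873026e-04]
 [ 1.56834643e-04 -2.84814125e-01  9.58582751e-01 -1.81136064e-01]
 [ 0.00000000e+00  0.00000000e+00  0.00000000e+00  1.00000000e+00]] [ 0.30151028 -0.44709648 -0.74175615]
```

View pics/w1.png

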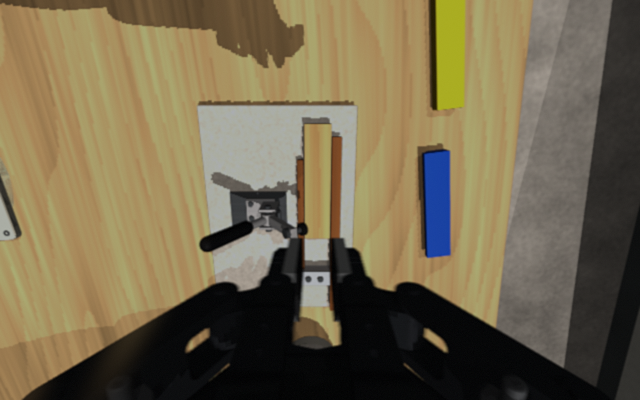

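The wrist view shows the rail's top at px (317,125→238), the stop at (315,268), the grip's end at (207,243), the fence and lips in brown, and the clamp foot at (258,210). Next I'll turn these into world points.

```bash
python3 - <<'E'
from h import *
s=dict(np.load('w1.npz'));p=wcloud(s,s);hsv=cv2.cvtColor(s['image'],cv2.COLOR_RGB2HSV)
def big(m):
    k,l,st,c=cv2.connectedComponentsWithStats(m.astype(np.uint8));i=1+np.argmax(st[1:,4]);return l==i
v,u=np.mgrid[:400,:640]
bx=(u>190)&(u<365)&(v>95)&(v<320)
# board corners: white, back edge & sides
b=big(bx&(hsv[...,1]<50)&(p[...,2]>.008)&(p[...,2]<.03)); q=p[b];print('board',np.nanmedian(q,0),cv2.minAreaRect((q[:,:2]*1000).astype(np.float32)))
top=big(bx&(p[...,2]>.034)&(p[...,2]<.046)&(hsv[...,1]>70)&(hsv[...,2]>150)&(u>290)&(u<335)&(v<245)); q=p[top]
print('railtop',np.median(q,0),q.min(0),q.max(0),cv2.minAreaRect((q[:,:2]*1000).astype(np.float32)))
for r in range(122,240,18):
    e=np.where(top[r])[0]; 
    if len(e):print(r,e[0],e[-1],p[r,e[0]],p[r,e[-1]])
g=big((hsv[...,2]<60)&(p[...,2]>.07)&(u>190)&(u<256)&(v>210)&(v<260)); q=p[g]
print('grip',len(q)); t=q[q[:,2]>q[:,2].max()-.012];print(q.max(0),q.min(0),t.mean(0))
for z in np.arange(.09,.17,.01):
    k=abs(q[:,2]-z)<.005
    if k.sum()>3: print(round(z,3),q[k].mean(0),k.sum())
st=(hsv[...,1]<60)&(p[...,2]>.037)&(p[...,2]<.047)&(u>300)&(u<332)&(v>255)&(v<310); q=p[st]; print('stop',len(q),q.min(0),q.max(0))
E
```

```text
board [0.54172787 0.00437645 0.01716701] ((566.3681640625, -36.120460510253906), (229.39747619628906, 238.79954528808594), 85.9369888305664)
railtop [ 0.62642933 -0.03390083  0.03905209] [ 0.60042476 -0.13153465  0.03572729] [0.65072137 0.04764566 0.04208193] ((626.284912109375, -42.07673645019531), (177.74740600585938, 37.65102005004883), 85.33905029296875)
140 305 330 [0.61304533 0.02639533 0.03952237] [0.64951533 0.02365848 0.0382469 ]
158 305 329 [6.10887313e-01 3.01387588e-05 3.92482873e-02] [ 0.64643168 -0.00240511  0.03992476]
176 305 329 [ 0.60868396 -0.02712879  0.03958329] [ 0.64487442 -0.03007445  0.038022  ]
194 305 329 [ 0.60637428 -0.0553567   0.03931508] [ 0.64319998 -0.05840037  0.03793797]
212 305 329 [ 0.60396562 -0.08469802  0.03878856] [ 0.64144901 -0.08746649  0.03861326]
230 309 328 [ 0.60791145 -0.11496347  0.03984157] [ 0.6380719  -0.11790887  0.03801235]
grip 773
[ 0.53533797 -0.06775254  0.16203316] [ 0.48241889 -0.08619076  0.0852453 ] [ 0.49268966 -0.07554112  0.15640287]
0.09 [ 0.53320296 -0.07545252  0.08817001] 9
0.1 [ 0.52930449 -0.07481908  0.10206772] 48
0.11 [ 0.52514842 -0.07594014  0.11008082] 96
0.12 [ 0.51934781 -0.07629996  0.11994961] 102
0.13 [ 0.51217274 -0.07538592  0.13013947] 115
0.14 [ 0.50567754 -0.07522087  0.14019144] 117
0.15 [ 0.49834399 -0.07449931  0.15026324] 136
0.16 [ 0.49093032 -0.07637311  0.15821422] 150
stop 339 [ 0.59206116 -0.21441521  0.03729371] [ 0.63384928 -0.1875385   0.04561556]
```

The rail's back end is at about (0.633, 0.048), its top at 39 mm, and the gap to the stop is about 56 mm. All of that agrees with the text. I'll go down behind the rail.

Request:
step_arm --moves '[[[2.7, 0.13, 0, 0, 0, 0.003], [2.7, 0.13, 0, 0, 0, 0.002], [2.7, 0.13, 2, 0, 0, 0], [0, 0, 4, 0, 0, 0], [0, 0, 4, 0, 0, 0], [0, 0, 4, 0, 0, 0], [0, 0, 4, 0, 0, 0], [0, 0, 4, 0, 0, 0], [0, 0, 3, 0, 0, 0], [0, 0, 2, 0, 0, 0], [0, 0, 1.7, 0, 0, 0], [0, 0, 0, 0, 0, 0], [0, 0, 0, 0, 0, 0]]]'

```text
t: 1.73
tcp_pos: [0.6325, 0.0803, 0.0228]
tool_rot: [0.733, 0.68, -0.002, -0.001]
force: [0.7, -0.0, 0.4]
grip_width: -0.0001
```

```bash
python3 - <<'E'
from h import *
o=robot.get_obs();print(o['tcp_pos'],o['force']);s=snap('wrist','w2.png')
E
```

```text
[0.63252251 0.08026533 0.02275914] [ 0.71911245 -0.0095139   0.35916477]
```

View pics/w2.png

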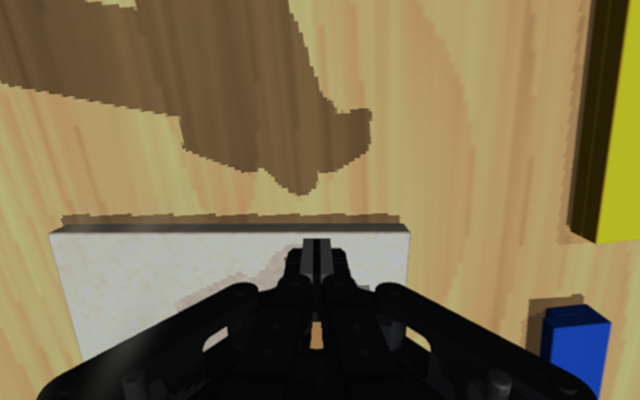

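The view shows the board's +y edge at row 230 and the shut fingers over the board, clear behind the rail. I'll start the push, raised 3 mm and centred.

Request:
step_arm --moves '[[[-0.5, 0.3, -0.3, 0, 0, 0], [-0.5, 0, 0, 0, 0, 0], [-0.4, 0, 0, 0, 0, 0], [-0.4, 0, 0, 0, 0, 0], [-0.4, 0, 0, 0, 0, 0], [-0.5, 0, 0, 0, 0, 0], [-0.5, 0, 0, 0, 0, 0], [-0.5, 0, 0, 0, 0, 0], [-0.5, 0, 0, 0, 0, 0], [-0.5, 0, 0, 0, 0, 0]]]'

```text
t: 2.62
tcp_pos: [0.6341, 0.0329, 0.0279]
tool_rot: [0.733, 0.68, -0.0, -0.0]
force: [-0.2, -0.7, 0.6]
grip_width: 0.0001
```

Request:
step_arm --moves '[[[-0.5, 0, 0, 0, 0, 0], [-0.5, 0, 0, 0, 0, 0], [-0.4, 0, 0, 0, 0, 0], [-0.4, 0, 0, 0, 0, 0], [-0.4, 0, 0, 0, 0, 0], [-0.3, 0, 0, 0, 0, 0]]]'

```text
t: 3.12
tcp_pos: [0.6323, 0.0081, 0.028]
tool_rot: [0.733, 0.68, -0.0, 0.0]
force: [-0.2, 0.4, -0.6]
grip_width: -0.0001
```

There is no push force yet, so I'll check whether the rail is moving.

```bash
python3 - <<'E'
from h import *
o=robot.get_obs();print(o['tcp_pos'],o['force'])
s=snap('side');t=snap('scene')
a=cv2.resize(s['image'][160:260,285:385,::-1],(400,400),interpolation=2);b=cv2.resize(t['image'][180:290,205:355,::-1],(545,400),interpolation=2)
cv2.imwrite('pics/c3.png',np.hstack([a[:,:250],b]))
E
```

```text
[0.63230151 0.00805909 0.02801995] [-0.17740866  0.43534943 -0.56188587]
```

View pics/c3.png

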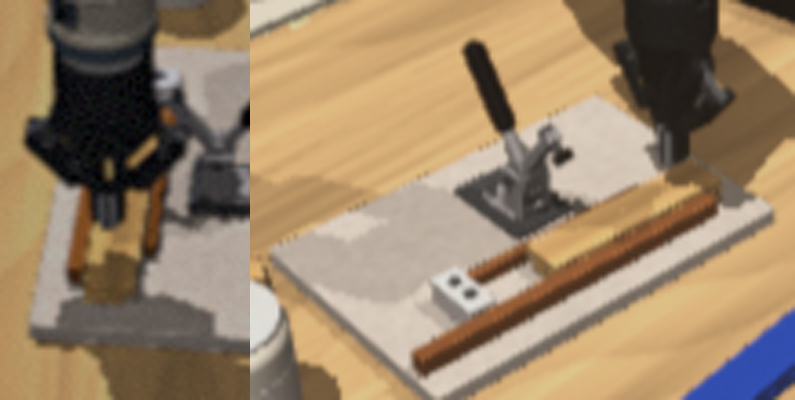

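The rail has hardly moved, and the fingers seem to be over it. I'll measure where the fingertip really is.

```bash
python3 - <<'E'
from h import *
o=robot.get_obs();print(o['tcp_pos'],o['t'])
for n in('scene','side'):
    s=snap(n);p=cloud(s);hsv=cv2.cvtColor(s['image'],cv2.COLOR_RGB2HSV)
    m=(hsv[...,1]<80)&(abs(p[...,0]-.63)<.05)&(abs(p[...,1]-.01)<.05)&(p[...,2]>.043)&(p[...,2]<.2)
    q=p[m];i=np.argsort(q[:,2])
    print(n,len(q),q[i[:60:6]].round(3))
    h=abs(p[...,2]-.0395)<.004; r=h&(hsv[...,1]>70)&(hsv[...,2]>110)&(abs(p[...,0]-.63)<.03)&(abs(p[...,1]+.04)<.15)
    q=p[r];print('rail',len(q),np.percentile(q,[1,99],axis=0).round(3))
E
```

```text
[0.63232816 0.00799054 0.02804121] 3.2167
scene 467 [[ 0.613 -0.003  0.044]
 [ 0.637 -0.005  0.075]
 [ 0.627 -0.003  0.077]
 [ 0.642  0.007  0.079]
 [ 0.628 -0.005  0.082]
 [ 0.639 -0.007  0.085]
 [ 0.631  0.001  0.088]
 [ 0.646  0.003  0.091]
 [ 0.625 -0.001  0.093]
 [ 0.635 -0.003  0.096]]
rail 625 [[ 0.603 -0.182  0.036]
 [ 0.659  0.043  0.043]]
side 349 [[0.639 0.019 0.074]
 [0.639 0.017 0.081]
 [0.627 0.019 0.082]
 [0.627 0.015 0.087]
 [0.633 0.023 0.09 ]
 [0.63  0.022 0.094]
 [0.639 0.017 0.097]
 [0.636 0.014 0.103]
 [0.638 0.023 0.107]
 [0.641 0.024 0.112]]
rail 171 [[ 0.606 -0.112  0.036]
 [ 0.66   0.026  0.043]]
```

```bash
python3 - <<'E'
from h import *
s=dict(np.load('side1.npz'));p=cloud(s);hsv=cv2.cvtColor(s['image'],cv2.COLOR_RGB2HSV)
for n in('scene','side'):
    s=dict(np.load(n+'1.npz'));p=cloud(s);hsv=cv2.cvtColor(s['image'],cv2.COLOR_RGB2HSV)
    m=(hsv[...,1]<90)&(abs(p[...,0]-.625)<.08)&(abs(p[...,1])<.05)&(p[...,2]>.12)&(p[...,2]<.3)
    q=p[m];print('start',n,len(q),q[np.argsort(q[:,2])[:40:5]].round(3))
o=robot.get_obs();w=snap('wrist');p=wcloud(o,w)
print(o['joint_positions'],o['tool_rot'],o['tcp_pos'])
q=p[:150];print('wrist table z',np.nanpercentile(q[...,2],[5,50,95]))
# fingers seen in the wrist camera
z=w['z_map'];print('finger depth', p[235:300:8,316].round(3))
E
```

```text
start scene 247 [[ 0.673 -0.     0.246]
 [ 0.58  -0.007  0.249]
 [ 0.583 -0.001  0.251]
 [ 0.672 -0.008  0.252]
 [ 0.677 -0.008  0.254]
 [ 0.668 -0.011  0.255]
 [ 0.681 -0.009  0.256]
 [ 0.675 -0.01   0.257]]
start side 145 [[0.672 0.011 0.25 ]
 [0.581 0.011 0.254]
 [0.677 0.009 0.256]
 [0.578 0.013 0.259]
 [0.578 0.013 0.264]
 [0.575 0.011 0.266]
 [0.679 0.012 0.269]
 [0.581 0.014 0.271]]
[-5.41446896e-03  6.45802658e-01  1.69691778e+00  4.83083904e-05
  7.98816042e-01  6.97320113e-02] [7.33181211e-01 6.80033316e-01 3.23288789e-05 6.58750350e-06] [0.63237756 0.00848793 0.02804188]
wrist table z [-0.00183638 -0.00054923  0.01800909]
finger depth [[0.633 0.007 0.039]
 [0.634 0.019 0.076]
 [0.634 0.02  0.085]
 [0.634 0.02  0.093]
 [0.634 0.02  0.099]
 [0.634 0.018 0.103]
 [0.634 0.015 0.104]
 [0.633 0.012 0.104]
 [0.633 0.009 0.105]]
```

The real fingertips sit about 45 mm behind the reported TCP: both fixed cameras and the wrist depth agree, and nothing touched the rail. I'll correct for that offset, back off behind the rail and go down part way.

Request:
step_arm --moves '[[[2.5, 0, 0, 0, 0, 0], [2.5, 0, 0, 0, 0, 0], [2.3, 0, 0, 0, 0, 0], [0, 0, 1, 0, 0, 0], [0, 0, 1, 0, 0, 0], [0, 0, 0.8, 0, 0, 0], [0, 0, 0, 0, 0, 0], [0, 0, 0, 0, 0, 0]]]'

```text
t: 4.03
tcp_pos: [0.6369, 0.0803, -0.0011]
tool_rot: [0.733, 0.68, -0.001, -0.001]
force: [-0.0, -0.7, 0.3]
grip_width: -0.0002
```

```bash
python3 - <<'E'
from h import *
o=robot.get_obs();print(o['tcp_pos'],o['force'],o['t'])
for n in('side','scene'):
    s=snap(n);p=cloud(s);hsv=cv2.cvtColor(s['image'],cv2.COLOR_RGB2HSV);C=o['tcp_pos']
    m=((hsv[...,1]<80)|(hsv[...,2]<60))&(abs(p[...,0]-C[0])<.09)&(abs(p[...,1]-C[1])<.06)&(p[...,2]>.03)&(p[...,2]<.2)
    q=p[m]
    for z in np.arange(.03,.15,.01):
        k=abs(q[:,2]-z)<.005
        if k.sum()>2:print(n,round(z,3),k.sum(),q[k].min(0).round(3)[:2],q[k].max(0).round(3)[:2])
E
```

```text
[ 0.63690953  0.08031521 -0.00110317] [-0.01443033 -0.69737162  0.31224391] 4.0333
side 0.04 4 [0.615 0.022] [0.643 0.091]
side 0.05 19 [0.625 0.08 ] [0.652 0.094]
side 0.06 28 [0.625 0.077] [0.652 0.096]
side 0.07 20 [0.625 0.083] [0.651 0.095]
side 0.08 25 [0.621 0.075] [0.66  0.098]
side 0.09 73 [0.606 0.066] [0.672 0.103]
side 0.1 72 [0.594 0.068] [0.679 0.1  ]
side 0.11 60 [0.588 0.067] [0.687 0.103]
side 0.12 68 [0.582 0.077] [0.693 0.106]
side 0.13 120 [0.577 0.069] [0.696 0.104]
side 0.14 90 [0.58  0.071] [0.695 0.106]
scene 0.04 10 [0.613 0.031] [0.652 0.079]
scene 0.05 20 [0.622 0.067] [0.652 0.083]
scene 0.06 23 [0.625 0.066] [0.653 0.084]
scene 0.07 20 [0.632 0.065] [0.653 0.088]
scene 0.08 15 [0.628 0.066] [0.663 0.076]
scene 0.09 51 [0.604 0.061] [0.672 0.09 ]
scene 0.1 49 [0.599 0.064] [0.682 0.092]
scene 0.11 60 [0.588 0.062] [0.69  0.098]
scene 0.12 70 [0.577 0.061] [0.697 0.082]
scene 0.13 88 [0.582 0.06 ] [0.701 0.085]
scene 0.14 81 [0.591 0.057] [0.696 0.082]
```

The tip is now at about 44 mm, with knuckles only from about 85 mm up, so going down another 16 mm is safe.

Request:
step_arm --moves '[[[0, -0.2, 0.6, 0, 0, 0], [0, 0, 0.6, 0, 0, 0], [0, 0, 0.4, 0, 0, 0], [-0.5, 0, 0, 0, 0, 0], [-0.5, 0, 0, 0, 0, 0], [-0.4, 0, 0, 0, 0, 0], [-0.4, 0, 0, 0, 0, 0], [-0.4, 0, 0, 0, 0, 0], [-0.4, 0, 0, 0, 0, 0]]]'

```text
t: 4.88
tcp_pos: [0.6341, 0.0552, -0.0157]
tool_rot: [0.733, 0.68, 0.0, 0.0]
force: [-0.4, 1.7, 0.5]
grip_width: -0.0004
```

Request:
step_arm --moves '[[[-0.4, 0, 0, 0, 0, 0], [-0.4, 0, 0, 0, 0, 0], [-0.4, 0, 0, 0, 0, 0], [-0.4, 0, 0, 0, 0, 0], [-0.4, 0, 0, 0, 0, 0]]]'

```text
t: 5.3
tcp_pos: [0.6326, 0.0354, -0.0158]
tool_rot: [0.733, 0.68, 0.0, 0.0]
force: [-0.2, 1.4, 1.5]
grip_width: -0.0004
```

The push force is about 1.5 N, so the rail is sliding.

Request:
step_arm --moves '[[[-0.4, 0, 0, 0, 0, 0], [-0.4, 0, 0, 0, 0, 0], [-0.4, 0, 0, 0, 0, 0], [-0.4, 0, 0, 0, 0, 0], [-0.3, 0, 0, 0, 0, 0], [-0.3, 0, 0, 0, 0, 0], [-0.2, 0, 0, 0, 0, 0], [-0.2, 0, 0, 0, 0, 0]]]'

```text
t: 5.97
tcp_pos: [0.6304, 0.0094, -0.016]
tool_rot: [0.733, 0.68, -0.0, -0.0]
force: [-0.5, 2.6, 1.3]
grip_width: -0.0001
```

Request:
step_arm --moves '[[[-0.1, 0, 0, 0, 0, 0], [-0.1, 0, 0, 0, 0, 0], [-0.1, 0, 0, 0, 0, 0]]]'

```text
t: 6.22
tcp_pos: [0.6302, 0.0067, -0.016]
tool_rot: [0.733, 0.68, -0.0, -0.0]
force: [0.2, 2.2, 1.6]
grip_width: 0.0001
```

Request:
step_arm --moves '[[[-0.1, 0, 0, 0, 0, 0], [-0.1, 0, 0, 0, 0, 0]]]'

```text
t: 6.38
tcp_pos: [0.63, 0.0047, -0.016]
tool_rot: [0.733, 0.68, -0.0, -0.0]
force: [-0.1, 2.1, 1.6]
grip_width: 0.0001
```

Request:
step_arm --moves '[[[-0.1, 0, 0, 0, 0, 0], [-0.1, 0, 0, 0, 0, 0]]]'

```text
t: 6.55
tcp_pos: [0.6299, 0.0026, -0.016]
tool_rot: [0.733, 0.68, -0.0, -0.0]
force: [-1.1, 1.6, 0.9]
grip_width: -0.0003
```

Request:
step_arm --moves '[[[-0.1, 0, 0, 0, 0, 0], [-0.05, 0, 0, 0, 0, 0]]]'

```text
t: 6.72
tcp_pos: [0.6298, 0.001, -0.016]
tool_rot: [0.733, 0.68, -0.0, 0.0]
force: [-0.4, 2.8, 0.8]
grip_width: 0.0001
```

Request:
step_arm --moves '[[[-0.1, 0, 0, 0, 0, 0], [-0.05, 0, 0, 0, 0, 0]]]'

```text
t: 6.88
tcp_pos: [0.6297, 0.0, -0.016]
tool_rot: [0.733, 0.68, 0.0, -0.0]
force: [-0.1, 7.2, 2.0]
grip_width: -0.0
```

Request:
step_arm --moves '[[[-0.05, 0, 0, 0, 0, 0], [0, 0, 0, 0, 0, 0]]]'

```text
t: 7.05
tcp_pos: [0.6297, 0.0001, -0.016]
tool_rot: [0.733, 0.68, 0.0, -0.0]
force: [0.7, 7.5, 1.4]
grip_width: -0.0001
```

```bash
python3 - <<'E'
from h import *
o=robot.get_obs();print(o['tcp_pos'],o['force'])
t=snap('scene')
cv2.imwrite('pics/c4.png',cv2.resize(t['image'][190:290,225:350,::-1],(625,500),interpolation=2))
E
```

```text
[ 6.29681712e-01  8.67121144e-05 -1.59857890e-02] [0.65217893 7.46868522 1.38007724]
```

View pics/c4.png

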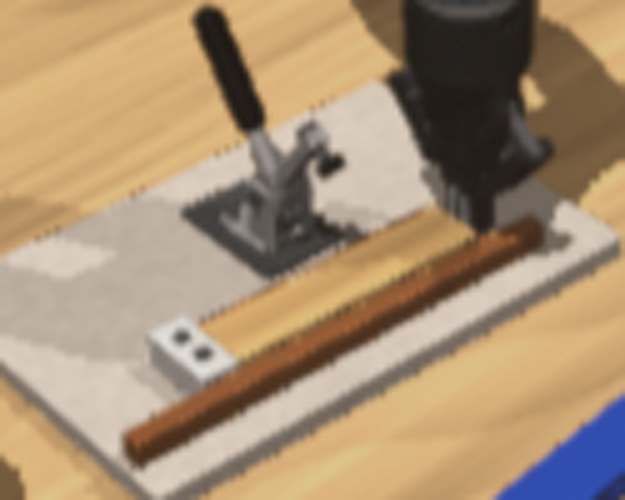

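The crop shows the rail's end flush against the stop (px 200-240, 330-350). The TCP stopped at the predicted y while the force rose to 7.5 N, so the rail is home. Now I'll back off, rise, and go over to the robot side of the grip.

Request:
step_arm --moves '[[[0.5, 0, 0, 0, 0, 0], [0.6, 0, -1, 0, 0, 0], [0, 0, -4, 0, 0, 0], [0, 0, -4, 0, 0, 0], [0, 0, -4, 0, 0, 0], [0, 0, -4, 0, 0, 0], [0, 0, -1.6, 0, 0, 0], [-2, -3.6, 0, 0, 0, 0], [-2, -3.7, 0, 0, 0, 0], [-2, -3.7, 0, 0, 0, 0], [-2, -3.7, 0, 0, 0, 0], [-2, -3.7, 0, 0, 0, 0], [0, 0, 0, 0, 0, 0], [0, 0, 0, 0, 0, 0]]]'

```text
t: 8.27
tcp_pos: [0.439, -0.0757, 0.1706]
tool_rot: [0.734, 0.679, -0.0, 0.0]
force: [1.0, 0.4, 1.4]
grip_width: -0.0003
```

```bash
python3 - <<'E'
from h import *
o=robot.get_obs();print(o['tcp_pos'],o['force'],o['tool_rot'])
s=snap('side');p=cloud(s);hsv=cv2.cvtColor(s['image'],cv2.COLOR_RGB2HSV)
m=((hsv[...,1]<80)|(hsv[...,2]<60))&(abs(p[...,0]-.5)<.1)&(abs(p[...,1]+.07)<.06)&(p[...,2]>.09)&(p[...,2]<.28)
q=p[m]
for z in np.arange(.1,.28,.01):
    k=abs(q[:,2]-z)<.005
    if k.sum()>2:print(round(z,3),k.sum(),q[k].min(0).round(3)[:2],q[k].max(0).round(3)[:2])
E
```

```text
[ 0.4390202  -0.0757146   0.17063567] [0.95910559 0.37481076 1.35922862] [ 7.33798624e-01  6.79367014e-01 -1.73414702e-04  9.88640149e-05]
0.1 31 [ 0.52  -0.091] [ 0.583 -0.066]
0.11 37 [ 0.51  -0.086] [ 0.599 -0.064]
0.12 43 [ 0.501 -0.092] [ 0.596 -0.064]
0.13 26 [ 0.496 -0.088] [ 0.586 -0.065]
0.14 21 [ 0.49  -0.081] [ 0.511 -0.061]
0.15 23 [ 0.481 -0.08 ] [ 0.505 -0.064]
0.16 19 [ 0.481 -0.077] [ 0.497 -0.064]
0.22 18 [ 0.427 -0.073] [ 0.448 -0.058]
0.23 21 [ 0.428 -0.07 ] [ 0.452 -0.059]
0.24 25 [ 0.428 -0.069] [ 0.452 -0.059]
0.25 21 [ 0.432 -0.081] [ 0.456 -0.057]
0.26 52 [ 0.413 -0.083] [ 0.471 -0.057]
0.27 77 [ 0.402 -0.088] [ 0.483 -0.055]
```

The tip is at about 216 mm, and the grip's robot-side surface is at x≈0.481 and 150-160 mm high. I'll go down 73 mm and approach.

Request:
step_arm --moves '[[[0, 0, 3, 0, 0, 0], [0, 0, 3, 0, 0, 0], [0, 0, 1.3, 0, 0, 0], [0, 0.8, 0, 0, 0, 0], [0, 0.8, 0, 0, 0, 0], [0, 0.5, 0, 0, 0, 0], [0, 0.4, 0, 0, 0, 0], [0, 0.4, 0, 0, 0, 0], [0, 0.4, 0, 0, 0, 0], [0, 0.4, 0, 0, 0, 0]]]'

```text
t: 9.15
tcp_pos: [0.4766, -0.0776, 0.0979]
tool_rot: [0.733, 0.68, -0.001, -0.001]
force: [-9.7, -0.3, 8.5]
grip_width: 0.0
```

Request:
step_arm --moves '[[[0, 0.4, 0, 0, 0, 0], [0, 0.4, 0, 0, 0, 0], [0, 0.4, 0, 0, 0, 0]]]'

```text
t: 9.4
tcp_pos: [0.4881, -0.0785, 0.0979]
tool_rot: [0.733, 0.68, -0.001, -0.001]
force: [-11.8, 0.2, 8.8]
grip_width: 0.0001
```

Request:
step_arm --moves '[[[0, 0.4, -0.1, 0, 0, 0], [0, 0.4, -0.1, 0, 0, 0], [0, 0.4, -0.1, 0, 0, 0]]]'

```text
t: 9.65
tcp_pos: [0.5, -0.0794, 0.1009]
tool_rot: [0.733, 0.68, -0.001, -0.002]
force: [-11.7, -0.1, 6.8]
grip_width: -0.0001
```

The force is about 13 N in total, steady and well within limits, so I'll continue.

Request:
step_arm --moves '[[[0, 0.4, -0.1, 0, 0, 0], [0, 0.4, -0.1, 0, 0, 0], [0, 0.4, -0.1, 0, 0, 0]]]'

```text
t: 9.9
tcp_pos: [0.512, -0.0802, 0.104]
tool_rot: [0.733, 0.68, -0.001, -0.001]
force: [-10.3, 0.9, 7.3]
grip_width: 0.0002
```

Request:
step_arm --moves '[[[0, 0.4, 0, 0, 0, 0], [0, 0.4, 0, 0, 0, 0], [0, 0.4, 0, 0, 0, 0]]]'

```text
t: 10.15
tcp_pos: [0.5245, -0.0812, 0.104]
tool_rot: [0.733, 0.68, -0.001, -0.001]
force: [-8.9, 0.3, 7.4]
grip_width: 0.0001
```

Request:
step_arm --moves '[[[0, 0.4, 0, 0, 0, 0], [0, 0.4, 0, 0, 0, 0], [0, 0.4, 0, 0, 0, 0]]]'

```text
t: 10.4
tcp_pos: [0.5372, -0.0822, 0.1042]
tool_rot: [0.733, 0.68, -0.0, -0.001]
force: [-6.2, 0.5, 4.3]
grip_width: -0.0003
```

Request:
step_arm --moves '[[[0, 0.3, 0, 0, 0, 0], [0, 0.3, 0, 0, 0, 0]]]'

```text
t: 10.57
tcp_pos: [0.5441, -0.0827, 0.104]
tool_rot: [0.733, 0.68, 0.0, 0.0]
force: [-2.6, 0.9, 1.0]
grip_width: -0.0001
```

Request:
step_arm --moves '[[[0, 0.3, 0, 0, 0, 0], [0, 0.2, 0, 0, 0, 0]]]'

```text
t: 10.73
tcp_pos: [0.5501, -0.0834, 0.1037]
tool_rot: [0.733, 0.68, 0.001, 0.001]
force: [-0.1, -1.0, -0.7]
grip_width: 0.0004
```

Request:
step_arm --moves '[[[0, 0.2, 0, 0, 0, 0], [0, 0.1, 0, 0, 0, 0]]]'

```text
t: 10.9
tcp_pos: [0.5526, -0.0836, 0.1033]
tool_rot: [0.733, 0.68, 0.0, 0.001]
force: [0.3, -0.2, -0.6]
grip_width: -0.0
```

The force faded to zero at the expected place, so the clamp has snapped. I'll retreat and check.

Request:
step_arm --moves '[[[0, -2, 0, 0, 0, 0], [0, -3, 0, 0, 0, 0], [0, -3, 0, 0, 0, 0], [0, -2, -3, 0, 0, 0], [0, 0, -4, 0, 0, 0], [0, 0, -4, 0, 0, 0], [0, 0, -4, 0, 0, 0], [0, 0, 0, 0, 0, 0], [0, 0, 0, 0, 0, 0]]]'

```text
t: 11.65
tcp_pos: [0.4538, -0.0764, 0.2557]
tool_rot: [0.733, 0.68, 0.002, 0.003]
force: [-0.1, -0.3, -0.4]
grip_width: -0.0001
```

```bash
python3 - <<'E'
from h import *
o=robot.get_obs();print(o['tcp_pos'],o['force'],o['t'])
t=snap('scene');s=snap('side')
a=cv2.resize(t['image'][190:290,225:350,::-1],(500,400),interpolation=2);b=cv2.resize(s['image'][165:255,285:385,::-1],(444,400),interpolation=2)
cv2.imwrite('pics/c5.png',np.hstack([a,b[:,:300]]))
for n,s in(('scene',t),('side',s)):
    p=cloud(s);hsv=cv2.cvtColor(s['image'],cv2.COLOR_RGB2HSV)
    w=p[(hsv[...,2]<60)&(p[...,2]>.09)&(p[...,2]<.2)&(abs(p[...,0]-.58)<.08)&(abs(p[...,1]+.08)<.04)]
    for z in(.11,.13,.15,.165):
        k=abs(w[:,2]-z)<.006;print(n,z,k.sum(),w[k].mean(0).round(3))
E
```

```text
[ 0.45380526 -0.07639009  0.25573897] [-0.10476649 -0.25593486 -0.38824842] 11.65
scene 0.11 13 [ 0.573 -0.091  0.111]
scene 0.13 15 [ 0.579 -0.091  0.13 ]
scene 0.15 18 [ 0.586 -0.09   0.15 ]
scene 0.165 24 [ 0.591 -0.09   0.165]
side 0.11 12 [ 0.566 -0.073  0.112]
side 0.13 18 [ 0.574 -0.074  0.129]
side 0.15 16 [ 0.581 -0.075  0.15 ]
side 0.165 19 [ 0.586 -0.075  0.164]
```

View pics/c5.png

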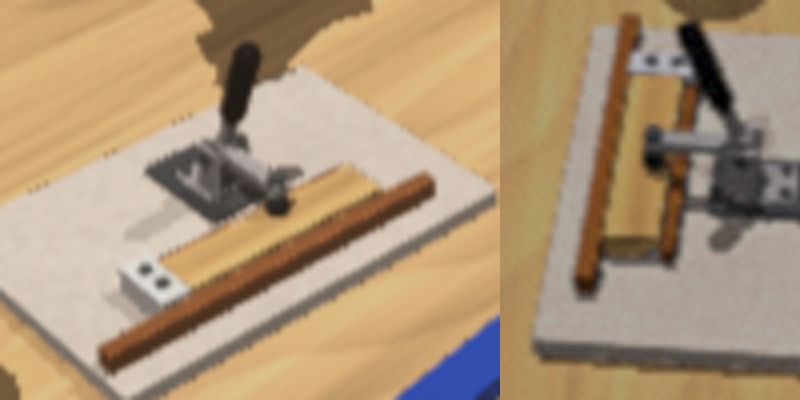

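Both views show the handle leaning about 19-20° away from the robot, the pad on the rail (px (278,203) and (653,150)), and the rail's end against the stop. The tool is clear, so I'll hand in.

```bash
python3 -c "
from workcell import robot
print(robot.finish_job())"
```

```text
the job is handed in; nothing more can be done
None
```

The rail is home against the stop and clamped, and I handed the job in at about 12 s with the robot clear of everything.

- **Rail:** I slid it about 55 mm along the channel at 1.5–3 N. It stopped at the y I had predicted for home, and the force there rose to 7.5 N.
- **Clamp:** I pushed the upper grip over with a steady force that peaked at about 15 N in total. The force dropped to zero past dead centre.
- **Last checks:** Both fixed cameras show the rail's end against the stop, the pad on the rail, and the handle leaning about 18–20° away from the robot (20° is closed). The wrist force read about zero after I backed away. I looked at the other objects only in the early pictures and kept clear of them; I did not measure them again at the end.
- **Disagreement:** The real fingertips sit about 45 mm behind the reported TCP. Because of this, my first push passed above the rail without touching it. I measured the offset, corrected for it and pushed again.

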